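# Fit the amber filter cell on the microscope lamp house and hold it home

## Task

The microscope's lamp house is off and lies on its back with its port facing up: fit the amber filter cell from the tray to it. Set the cell over the port, turn it by its knurled collar until its hidden keyways drop over the pins, push it fully home against the spring and finish still gripping it and holding it home, so that I can nip up its grub screw. Keep off the filter glass and leave everything else on the bench where it is.

Things in the scene. Friction and masses are not known exactly. Their poses are not given: they have to be found in the camera images.
- amber_cell: filter cell: knurled aluminium collar 54 mm across, 30 mm high, upright, with amber (orange) glass in it; 120 g; loose in one of the tray's places, turned any way. Origin: centre of its underside; z up its axis. Bore 42 mm across, 22 mm deep, open below. Three keyways 7 mm wide, 120 degrees apart, run up the bore, unseen from outside; the body's x, y axes do not tell where they are
- amber_glass (a point): centre of the amber glass's upper face, on the cell's axis, 27 mm above the cell's underside and 3 mm below its rim; the glass, 48 mm across, is not to be touched
- blue_cell: a round filter cell: bright aluminium knurled collar 54 mm over the knurl, 30 mm high, upright, with a blue glass recessed 3 mm below its top rim; in another place of the tray; not wanted, leave it. Origin: centre of its underside
- green_cell: a round filter cell: bright aluminium knurled collar 54 mm over the knurl, 30 mm high, upright, with a green glass recessed 3 mm below its top rim; in another place of the tray; not wanted, leave it. Origin: centre of its underside
- filter_tray: fixed white tray, 94 x 254 mm (x, y), its floor 8 mm above the bench and its rim 12 mm. Origin: centre of its underside. The three cells stand on its floor in a row along its y axis, 82 mm apart, on its middle line
- lamphouse: fixed black finned box on its back, 120 x 110 mm (x, y), 130 mm high, with small knobs on its -x side. Origin: centre of its underside. On top: a flange 80 mm across up to 134 mm, then a seating shoulder 52 mm across up to 142 mm, then the spigot of the port
- port (a point): on the port's axis in the plane of the shoulder, 142 mm above the bench: the cell's underside is here when fully home. z up. A cell not lined up rests on the pins, its underside 9 mm above this; once lined up (within 120 degrees of turning either way; keyways leave the pins 0.07 rad of play each side) it can drop 5 mm to the sprung seat, then 4 mm of spring travel remain
- spigot_top (a point): centre of the spigot's top (a lens), 20 mm above the shoulder. The spigot is solid, 40 mm across, its last 4 mm tapering to 35 mm. Three square brass pins, 4 mm thick, 120 degrees apart, stick out 3.5 mm from it, centred 7 mm above the shoulder; how they are clocked varies and is not given by any reading
- port_seat (a joint): sprung dark steel ring (49 mm across) round the foot of the spigot: 0 when up, its top 4 mm above the shoulder; 0.004 m when pressed flush with the shoulder. The spring pushes up with 3 N at 0 and 7 N when flush, so a cell let go springs back up
- port_cap: black plastic dust cap of the port, 50 mm across, 14 mm high, lying on the bench; leave it. Origin: centre of its underside
- screwdriver: small screwdriver with a green handle, about 170 mm long, lying on the bench near the robot; leave it. Origin: on its underside; its x axis points from handle to tip
- wash_bottle: white bottle with a green cap, 60 mm across, 150 mm high; leave it. Origin: centre of its underside
- beaker: glass beaker with forceps and pens in it, 68 mm across, 85 mm high (150 mm with its contents); leave it. Origin: centre of its underside
- tube_rack: blue rack of capped tubes, 70 x 220 mm (x, y), 84 mm high, at the back; leave it. Origin: centre of its underside

How it is judged (in metres and radians):
On the way:
1. the amber cell is gripped and lifted clear of the tray (underside over 30 mm above the bench) (height (world z) of amber_cell above 0.03 m and contact force between the fingers and amber_cell above 1 N), for 0.2 s.
At the end, for the whole second after the job is handed in: Amber cell on the port, keyways over the pins, fully home: underside within 1.2 mm of the shoulder, 2.5 mm of the port axis and 0.05 rad of square, sprung seat pressed in over 3 of its 4 mm, cell still (under 10 mm/s), fingers still holding it (over 2 N) (value of joint port_seat above 0.003 m and horizontal distance between amber_cell and port below 0.0025 m and z of amber_cell in the frame of port below 0.0012 m and angle between the z axis of amber_cell and the z axis of port, either way round below 0.05 rad and contact force between the fingers and amber_cell above 2 N and linear speed of amber_cell below 0.01 m/s); the arm keeps its last pose, push and grip.
It fails at once if the fingers touch the amber filter glass (contact force between the fingers and amber_cell_c0 above 0.5 N).
It fails at once if something else on the bench is moved by more than 15 mm (distance of any of blue_cell, green_cell, port_cap, screwdriver, wash_bottle, beaker, tube_rack from where it was at the start of the episode above 0.015 m).
It also fails if it takes over 64 s, if anything falls off the work surface, if the arm or the gripper's body presses on something with over 40 N, if the wrist force passes 120 N, or if a joint passes its speed limit or range.

## Robot

A 7-joint arm with a two-finger parallel gripper is mounted at the origin on the work surface. World frame = base frame: x ahead of the robot, y to its left, z up, the work surface at z = 0. Lengths are in m, angles in degrees, forces in N, time in s.
With the tool pointing down it reaches from about 0.425 to 0.875 m from the base axis. Payload 4.7 kg.
Tool frame: the origin (TCP) lies at the very end of the fingers, on their centre line; the grasp point (between the pads) lies 19 mm behind it (env.grip_point_offset is the distance from the TCP to the grasp point, in m); z points along the fingers, y is the line along which they close (so a half turn about z gives the same grasp; the last joint's range is limited). The gripper opens to 87 mm and grips with 3 to 60 N. Pads are 19 mm wide; open, the fingers measure 117 mm over their backs; the gripper's body (75 mm by 190 mm) begins 51 mm behind the grasp point.
Start: joints at [-69.437, 18.392, -4.016, 83.108, 1.295, 78.541, -3.26], TCP at [0.22, 0.612, 0.223] pointing down, gripper open.
Joint ranges: [-163.93, 163.93], [-17.29, 119.83], [-79.2, 71.16], [3.27, 140.29], [-89.18, 269.18], [5.43, 117.66], [-154.24, 154.24]. Speed limits (degrees/s): [147.25, 147.25, 180, 180, 180, 180, 180].

## Interface

Orientations are given as [roll, pitch, yaw] about the fixed x, y, z axes, in that order (R = Rz(yaw) Ry(pitch) Rx(roll)).
In Python, from cell import env gives the robot as it stands.
- The arm moves only by the tool jog_arm, never from a script. Its argument "motion" is a list of rows, each an object of numbers: "x", "y", "z": the shift along the tool's x, y, z in cm; "ax", "ay", "az": the turn, a rotation vector about the tool's x, y, z in degrees. In form: [{"x": .., "y": .., "z": .., "ax": .., "ay": .., "az": ..}, ...]. A call has exactly 5 rows; each row shifts and turns the commanded pose from where the row before left it, along the tool's axes as they then stand; what a row does not reach is not made up. A row lasts 1/10 s, in which the tool goes at most 50 mm and 8.59 degrees, less where a joint would pass 70% of its speed; a pose out of reach is approached as far as the arm can. A call is refused whole if a number of a shift passes 5 or a number of a turn 8.59, either way. A call with a gripper value outside its range is refused whole. "claw" is the gripper command: -1 is shut, 1 is fully open, values between are in proportion, set as the call begins (left out, the last holds). The fingers move at their own pace and stop on an object; "squeeze" is the grip in N (left out, the last holds). Time passes only in rows, so rows that do not move let the fingers close, or fill a call up. It gives the time, the measured TCP pose, the force, the opening and the grip force at its end, in the units of the state.
- env.get_obs(): the state, without advancing time (a new reading comes with each control period).
- env.read_camera(name): name is "scene" or "side" or "wrist"; returns the picture (400x640x3 uint8, red, green, blue); there is no depth.
- env.camera_params(name): a dict with "fx", "fy", "cx", "cy" (pixels), "extrinsics" (4x4, takes a point from world to camera coordinates). Camera axes: x right, y up, looking along -z (the intrinsics and any distortion apply to the point x, -y, -z); pixel columns grow to the right and rows downward; lengths in m; the calibration is good to about 2 mm. A picture is of the moment at which its call begins: read the wrist's pose just before it. camera_params takes no time and is no camera call; for the wrist camera it gives the pose at the moment of the call.
- env.sign_off(): hands the job in; it is judged then, once.
The state is a dict: "time_s": time; "qpos": joint angles; "joint_velocities": joint speeds; "effort": joint torques, N m; "tool_pos": TCP position; "tool_rot": TCP orientation; "force": force on the tool from outside, world axes, zero at the start; "wrist_torque": the same for the moment, N m; "grip_width": finger opening in m; "grasp_force": force on a finger pad.
Only numpy, scipy, OpenCV 4.12 (cv2) and the standard library are available. Lean on these libraries where they do the work, as an engineer would, in place of code of your own. Each camera call takes 0.05 s, during which the arm holds its last target. There are 200 camera calls.

## Working session

There is one attempt and no reset: what is moved stays moved. The work goes in short steps, Python scripts to look and compute and a tool call to move; the robot and the scene stay as the last step left them, time stands still between calls to the robot, and variables do not carry over. Pictures are saved under pics/ and viewed, at most 10 in all, crops included, and the job is handed in when it is done.

Besides the shell and the picture viewer there is one more tool, called after ">>>" as a command line: name --argument value ..., lists and objects as JSON in quotes. jog_arm: Moves the arm, as the interface text tells. Its arguments: {"type":"object","properties":{"motion":{"type":"array"},"claw":{"type":"number"},"squeeze":{"type":"number"}},"required":["motion"]}

```bash
mkdir -p pics; ls
python3 - <<'E'
from cell import env
import cv2,numpy as np
o=env.get_obs();print({k:np.round(v,3).tolist() for k,v in o.items()})
a=env.read_camera("scene");b=env.read_camera("side")
np.save("a.npy",a);np.save("b.npy",b)
for n in("scene","side"):
    print(n,env.camera_params(n))
cv2.imwrite("pics/scene.png",a[...,::-1]);cv2.imwrite("pics/side.png",b[...,::-1])
E
```

```text
pics
{'time_s': 0.0, 'qpos': [-69.439, 18.442, -4.016, 83.174, 1.293, 78.541, -3.258], 'joint_velocities': [-0.106, 0.082, 0.122, -0.031, 0.011, -0.01, -0.006], 'effort': [0.0, -49.129, -0.404, -31.253, -0.064, 0.044, 0.0], 'tool_pos': [0.22, 0.611, 0.221], 'tool_rot': [-179.887, 0.004, 160.25], 'force': [-0.099, -0.512, -0.485], 'wrist_torque': [0.072, 0.011, 0.02], 'grasp_force': 0.0, 'grip_width': 0.087}
scene {'fx': 404.0050822122013, 'fy': 404.0050822122013, 'cx': 320.28915111985526, 'cy': 197.42424763664863, 'extrinsics': array([[-0.22545652,  0.97424264,  0.00454392,  0.13659884],
       [-0.80740108, -0.18945259,  0.55875864,  0.3809401 ],
       [ 0.54522734,  0.12230701,  0.82931788, -1.43324293],
       [ 0.        ,  0.        ,  0.        ,  1.        ]])}
side {'fx': 397.7167294466324, 'fy': 397.7167294466324, 'cx': 320.3988872141046, 'cy': 194.64306374175771, 'extrinsics': array([[ 0.77057201, -0.63718996,  0.01441277, -0.43090014],
       [ 0.44748811,  0.55698589,  0.69965785, -0.32783079],
       [-0.45384267, -0.53268722,  0.71433267, -0.87715   ],
       [ 0.        ,  0.        ,  0.        ,  1.        ]])}
```

View pics/scene.png

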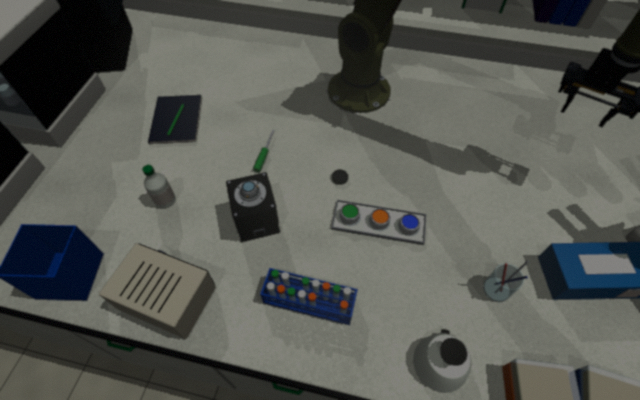

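View pics/side.png

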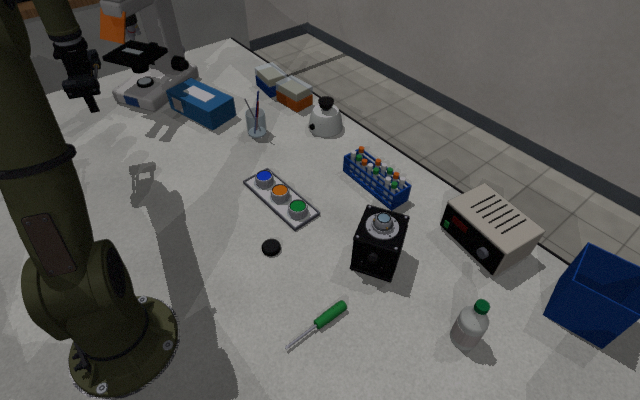

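The scene view shows the amber cell at about (380,217) between green (349,212) and blue (410,223), with the port at about (250,188). In the side view amber is at (280,191) and the port at (384,219).

```bash
cat > h.py <<'E'
from cell import env
import cv2,numpy as np
def ray(p,uv):
    E=p["extrinsics"];R,t=E[:3,:3],E[:3,3]
    d=np.array([(uv[0]-p["cx"])/p["fx"],-(uv[1]-p["cy"])/p["fy"],-1.])
    return -R.T@t,R.T@d
def onz(p,uv,z):
    o,d=ray(p,uv);return o+d*(z-o[2])/d[2]
def proj(p,X):
    E=p["extrinsics"];c=E[:3,:3]@np.asarray(X)+E[:3,3]
    return np.array([p["cx"]+p["fx"]*c[0]/-c[2],p["cy"]-p["fy"]*c[1]/-c[2]])
def blob(img,lo,hi,near,r):
    h=cv2.cvtColor(img,cv2.COLOR_RGB2HSV);m=cv2.inRange(h,lo,hi)
    k=np.zeros_like(m);cv2.circle(k,tuple(map(int,near)),r,255,-1);m&=k
    M=cv2.moments(m,True);return (M["m10"]/M["m00"],M["m01"]/M["m00"]),M["m00"]
E
python3 - <<'E'
from h import *
crops=[]
for n,f,near,port in(("scene","a",((380,217),(349,212),(410,223)),(250,188)),("side","b",((280,191),(298,207),(265,176)),(384,219))):
    p=env.camera_params(n);im=np.load(f+".npy")
    for c,(lo,hi),q in zip("agb",(((5,120,80),(22,255,255)),((45,90,40),(80,255,255)),((105,120,60),(130,255,255))),near):
        uv,A=blob(im,lo,hi,q,14);print(n,c,np.round(uv,1),A,onz(p,uv,.035).round(4))
    print("port",onz(p,port,.162).round(4))
    u,v=port;crops.append(cv2.resize(im[v-30:v+30,u-30:u+30],(390,390),interpolation=cv2.INTER_CUBIC))
cv2.imwrite("pics/crop.png",np.hstack(crops)[...,::-1])
E
```

```text
scene a [379.9 216. ] 168.0 [0.5241 0.1475 0.035 ]
scene g [349.6 210.9] 161.0 [0.5267 0.0642 0.035 ]
scene b [409.5 221.2] 169.0 [0.5221 0.228  0.035 ]
port [ 0.5975 -0.1804  0.162 ]
side a [279.4 189.6] 120.0 [0.5252 0.1491 0.035 ]
side g [297.4 205.5] 140.0 [0.5279 0.0651 0.035 ]
side b [263.6 175.2] 111.0 [0.524  0.2298 0.035 ]
port [ 0.5905 -0.1913  0.162 ]
```

View pics/crop.png

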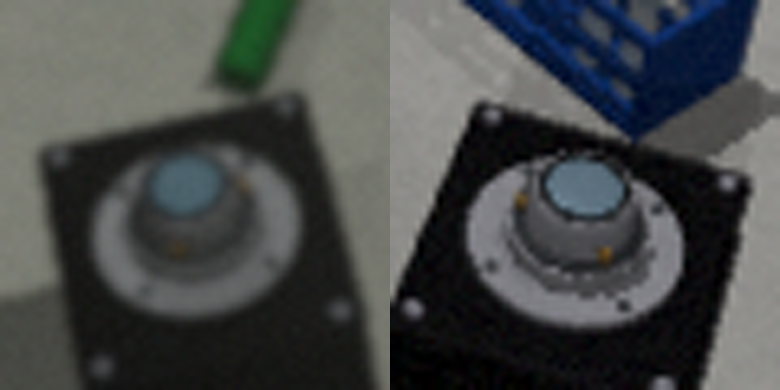

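Lens centre at about (248.6,186.2) in the scene view and (383.7,217.6) in the side view. Two brass pins are visible, but the keyways aren't, so I'll find the clocking by feel. Moving over the amber cell now.

>>> jog_arm --motion '[{"x": -3.7,"y": -2.77},{"x": -3.7,"y": -2.77},{"x": -3.7,"y": -2.77},{"x": -3.7,"y": -2.77},{"x": -3.7,"y": -2.77}]' --claw 0.5 --squeeze 30

```text
$.motion[0]: bad value
```

>>> jog_arm --motion '[{"x": -3.7,"y": -2.77},{"x": -3.7,"y": -2.77},{"x": -3.7,"y": -2.77},{"x": -3.7,"y": -2.77},{"x": -3.7,"y": -2.77}]'

```text
$.motion[0]: bad value
```

>>> jog_arm --motion '[{"x": -3.7,"y": -2.77},{"x": -3.7,"y": -2.77},{"az": 8.5},{"az": 8.5},{"az": 8.5}]'

```text
$.motion[0]: bad value
```

>>> jog_arm --motion '[{"az": 8.5},{"az": 8.5},{"az": 8.5},{"az": 8.5},{"az": 8.5}]'

```text
$.motion[0]: bad value
```

>>> jog_arm --motion '[{"x": -3.7,"y": -2.77,"z": 0,"ax": 0,"ay": 0,"az": 0},{"x": -3.7,"y": -2.77,"z": 0,"ax": 0,"ay": 0,"az": 0},{"x": -3.7,"y": -2.77,"z": 0,"ax": 0,"ay": 0,"az": 0},{"x": -3.7,"y": -2.77,"z": 0,"ax": 0,"ay": 0,"az": 0},{"x": -3.7,"y": -2.77,"z": 0,"ax": 0,"ay": 0,"az": 0}]' --claw 0.5 --squeeze 30

```text
time_s: 0.6
tool_pos: [0.3477, 0.4169, 0.2222]
tool_rot: [-180.0, -0.0, 160.2]
force: [0.1, 0.5, -0.2]
grip_width: 0.0661
grasp_force: 0.0
```

>>> jog_arm --motion '[{"x": -3.7,"y": -2.77,"z": 0,"ax": 0,"ay": 0,"az": 0},{"x": -3.7,"y": -2.77,"z": 0,"ax": 0,"ay": 0,"az": 0},{"x": -3.7,"y": -2.77,"z": 0,"ax": 0,"ay": 0,"az": 0},{"x": -3.7,"y": -2.77,"z": 0,"ax": 0,"ay": 0,"az": 0},{"x": -3.7,"y": -2.77,"z": 0,"ax": 0,"ay": 0,"az": 0}]'

```text
time_s: 1.1
tool_pos: [0.4749, 0.2242, 0.2224]
tool_rot: [180.0, -0.0, 160.3]
force: [0.2, 1.1, 0.1]
grip_width: 0.0651
grasp_force: 0.0
```

>>> jog_arm --motion '[{"x": -3.7,"y": -2.77,"z": 0,"ax": 0,"ay": 0,"az": 0},{"x": -3.7,"y": -2.77,"z": 0,"ax": 0,"ay": 0,"az": 0},{"x": 0,"y": 0,"z": 0,"ax": 0,"ay": 0,"az": 8.5},{"x": 0,"y": 0,"z": 0,"ax": 0,"ay": 0,"az": 8.5},{"x": 0,"y": 0,"z": 0,"ax": 0,"ay": 0,"az": 8.5}]'

```text
time_s: 1.6
tool_pos: [0.5251, 0.1482, 0.222]
tool_rot: [-180.0, -0.0, 134.3]
force: [0.0, -0.4, 0.8]
grip_width: 0.0653
grasp_force: 0.0
```

>>> jog_arm --motion '[{"x": 0,"y": 0,"z": 0,"ax": 0,"ay": 0,"az": 8.5},{"x": 0,"y": 0,"z": 0,"ax": 0,"ay": 0,"az": 8.5},{"x": 0,"y": 0,"z": 0,"ax": 0,"ay": 0,"az": 8.5},{"x": 0,"y": 0,"z": 0,"ax": 0,"ay": 0,"az": 8.5},{"x": 0,"y": 0,"z": 0,"ax": 0,"ay": 0,"az": 8.5}]'

```text
time_s: 2.1
tool_pos: [0.5249, 0.1488, 0.2221]
tool_rot: [-180.0, 0.0, 91.9]
force: [0.0, -0.6, -0.0]
grip_width: 0.0651
grasp_force: 0.0
```

Run:
```python
from h import *
p=env.camera_params("wrist");im=env.read_camera("wrist");cv2.imwrite("pics/w1.png",im[...,::-1])
print(env.get_obs()["qpos"])
g=proj(p,(.525,.148,.035));print("expect",g)
uv,A=blob(im,(5,120,60),(22,255,255),g,60);print(uv,A,onz(p,uv,.035).round(4))
```

```text
[-39.58343728   5.58752697  22.53114638  98.90530641  -2.20286716
  75.97896134 -15.03697118]
expect [316.63239689 169.1266712 ]
(315.31957186544344, 168.60244648318042) 1308.0 [0.5236 0.1485 0.035 ]
```

View pics/w1.png

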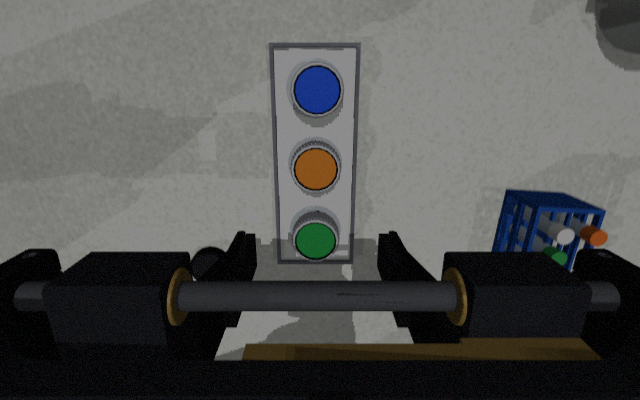

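The amber glass is at (315,169) in the wrist view, within 1 mm of the fixed-camera estimates. Descending.

>>> jog_arm --motion '[{"x": -0.04,"y": -0.06,"z": 4.5,"ax": 0,"ay": 0,"az": 0},{"x": 0,"y": 0,"z": 4.5,"ax": 0,"ay": 0,"az": 0},{"x": 0,"y": 0,"z": 4.5,"ax": 0,"ay": 0,"az": 0},{"x": 0,"y": 0,"z": 3.0,"ax": 0,"ay": 0,"az": 0},{"x": 0,"y": 0,"z": 1.5,"ax": 0,"ay": 0,"az": 0}]'

```text
time_s: 2.65
tool_pos: [0.5222, 0.1476, 0.0393]
tool_rot: [-179.7, 0.1, 92.4]
force: [-0.3, 0.3, -0.1]
grip_width: 0.065
grasp_force: 0.0
```

>>> jog_arm --motion '[{"x": 0,"y": 0,"z": 1.4,"ax": 0,"ay": 0,"az": 0},{"x": 0,"y": 0,"z": 1.4,"ax": 0,"ay": 0,"az": 0},{"x": 0,"y": 0,"z": 0,"ax": 0,"ay": 0,"az": 0},{"x": 0,"y": 0,"z": 0,"ax": 0,"ay": 0,"az": 0},{"x": 0,"y": 0,"z": 0,"ax": 0,"ay": 0,"az": 0}]'

```text
time_s: 3.15
tool_pos: [0.5257, 0.1488, 0.0158]
tool_rot: [179.9, -0.1, 92.3]
force: [0.4, -0.5, 1.1]
grip_width: 0.0648
grasp_force: 0.0
```

>>> jog_arm --motion '[{"x": 0,"y": -0.1,"z": 0.2,"ax": 0,"ay": 0,"az": 0},{"x": 0,"y": 0,"z": 0,"ax": 0,"ay": 0,"az": 0},{"x": 0,"y": 0,"z": 0,"ax": 0,"ay": 0,"az": 0},{"x": 0,"y": 0,"z": 0,"ax": 0,"ay": 0,"az": 0},{"x": 0,"y": 0,"z": 0,"ax": 0,"ay": 0,"az": 0}]'

```text
time_s: 3.65
tool_pos: [0.5237, 0.1484, 0.0127]
tool_rot: [180.0, -0.0, 92.2]
force: [-0.7, 0.2, 0.8]
grip_width: 0.0649
grasp_force: 0.0
```

>>> jog_arm --motion '[{"x": 0,"y": 0,"z": 0,"ax": 0,"ay": 0,"az": 0},{"x": 0,"y": 0,"z": 0,"ax": 0,"ay": 0,"az": 0},{"x": 0,"y": 0,"z": 0,"ax": 0,"ay": 0,"az": 0},{"x": 0,"y": 0,"z": 0,"ax": 0,"ay": 0,"az": 0},{"x": 0,"y": 0,"z": 0,"ax": 0,"ay": 0,"az": 0}]' --claw -1 --squeeze 40

```text
time_s: 4.15
tool_pos: [0.5237, 0.1484, 0.0126]
tool_rot: [180.0, -0.0, 92.2]
force: [0.2, 0.4, 0.1]
grip_width: 0.0534
grasp_force: 40.0
```

>>> jog_arm --motion '[{"x": 0,"y": 0,"z": -1.5,"ax": 0,"ay": 0,"az": 0},{"x": 0,"y": 0,"z": -4,"ax": 0,"ay": 0,"az": 0},{"x": 0,"y": 0,"z": -4.5,"ax": 0,"ay": 0,"az": 0},{"x": 0,"y": 0,"z": -4.5,"ax": 0,"ay": 0,"az": 0},{"x": 0,"y": 0,"z": -4.5,"ax": 0,"ay": 0,"az": 0}]'

```text
time_s: 4.65
tool_pos: [0.5233, 0.148, 0.2053]
tool_rot: [180.0, -0.0, 92.2]
force: [0.7, 1.0, -1.7]
grip_width: 0.0537
grasp_force: 40.0
```

Run:
```python
from h import *
for n,f,uv in(("scene","a",(248.6,186.2)),("side","b",(383.7,217.6))):
    p=env.camera_params(n);im=np.load(f+".npy");print(onz(p,uv,.162).round(4))
    h=cv2.cvtColor(im,cv2.COLOR_RGB2HSV);u,v=map(int,uv)
    q,A=blob(im,(85,50,70),(110,255,255),(u,v),12);print(n,q,A,onz(p,q,.162).round(4))
    if n=="scene":
        for w in((257.4,186.5),(247.2,196.2)):print("pin",onz(p,w,.149).round(4))
    else:
        for w in(((522-390)/6.5+354,200/6.5+189),((605-390)/6.5+354,255/6.5+189)):print("pin",onz(p,w,.149).round(4))
o=env.get_obs();print(o["tool_pos"],o["tool_rot"],o["grip_width"],o["grasp_force"])
```

```text
[ 0.5931 -0.1855  0.162 ]
scene (248.05, 185.8875) 80.0 [ 0.5925 -0.1871  0.162 ]
pin [ 0.5805 -0.1685  0.149 ]
pin [ 0.6143 -0.1839  0.149 ]
[ 0.5931 -0.1878  0.162 ]
side (383.4375, 217.475) 80.0 [ 0.5929 -0.1872  0.162 ]
pin [ 0.5803 -0.1717  0.149 ]
pin [ 0.585  -0.2088  0.149 ]
[0.52329196 0.14797826 0.20532665] [ 1.79965295e+02 -1.76185132e-02  9.22174595e+01] 0.05372728936968453 39.99970584634866
```

>>> jog_arm --motion '[{"x": -4.22,"y": 0.71,"z": -0.5,"ax": 0,"ay": 0,"az": 0},{"x": -4.22,"y": 0.71,"z": -0.5,"ax": 0,"ay": 0,"az": 0},{"x": -4.22,"y": 0.71,"z": -0.5,"ax": 0,"ay": 0,"az": 0},{"x": -4.22,"y": 0.71,"z": -0.5,"ax": 0,"ay": 0,"az": 0},{"x": -4.22,"y": 0.71,"z": -0.5,"ax": 0,"ay": 0,"az": 0}]'

```text
time_s: 5.15
tool_pos: [0.5673, -0.0628, 0.2289]
tool_rot: [179.9, -0.0, 92.2]
force: [1.9, -0.3, -1.6]
grip_width: 0.0537
grasp_force: 40.0
```

>>> jog_arm --motion '[{"x": -4.22,"y": 0.71,"z": 0,"ax": 0,"ay": 0,"az": 0},{"x": -4.22,"y": 0.71,"z": 0,"ax": 0,"ay": 0,"az": 0},{"x": -4.22,"y": 0.71,"z": 0,"ax": 0,"ay": 0,"az": 0},{"x": 0,"y": 0,"z": 0,"ax": 0,"ay": 0,"az": 0},{"x": 0,"y": 0,"z": 0,"ax": 0,"ay": 0,"az": 0}]'

```text
time_s: 5.65
tool_pos: [0.5931, -0.1882, 0.2281]
tool_rot: [-180.0, 0.0, 92.1]
force: [0.7, 0.9, -0.8]
grip_width: 0.0536
grasp_force: 40.0
```

Run:
```python
from h import *
o=env.get_obs();print(o["qpos"].round(1) if hasattr(o["qpos"],"round") else o["qpos"],o["tool_pos"],o["tool_rot"])
p=env.camera_params("wrist");im=env.read_camera("wrist")
g=proj(p,(.5928,-.1872,.162));print("expect",g)
sc=env.read_camera("scene");sd=env.read_camera("side")
a=sc[110:230,170:330];b=sd[120:240,300:460]
cv2.imwrite("pics/w2.png",np.vstack([cv2.resize(im,(480,300)),np.hstack([cv2.resize(a,(240,180)),cv2.resize(b,(240,180))])])[...,::-1])
```

```text
[-14.9  16.8  37.2  88.2 -10.3  78.5  25.2] [ 0.59305899 -0.1882183   0.22805149] [-1.79989225e+02  1.97724455e-03  9.20597811e+01]
expect [316.0794724  205.73641473]
```

View pics/w2.png

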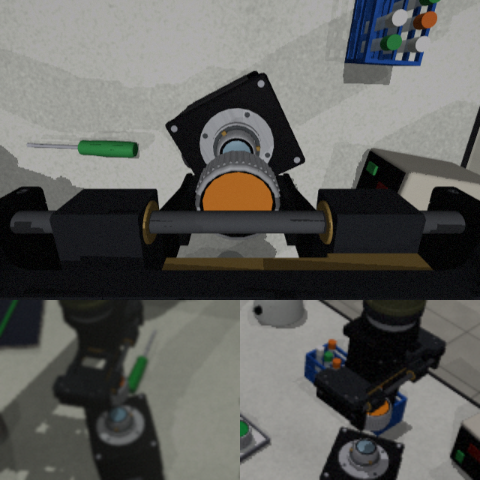

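The wrist view shows the cell held squarely over the port, with the flange largely visible behind it. I'll refine both centres from radial edges in that picture.

```bash
cat > fit.py <<'E'
from h import *
from scipy.optimize import least_squares
o=env.get_obs();p=env.camera_params("wrist");im=env.read_camera("wrist")
T=np.array(o["tool_pos"]);print(T)
hsv=cv2.cvtColor(im,cv2.COLOR_RGB2HSV);V=cv2.GaussianBlur(hsv[...,2],(3,3),0).astype(float)
org=cv2.inRange(hsv,(5,120,60),(22,255,255)).astype(float)
def fit(img,c,z,r0,r1,R,angs):
    P=[];rs=np.arange(r0,r1,.0002)
    for a in np.radians(angs):
        d=np.array([np.cos(a),np.sin(a),0])
        uv=np.array([proj(p,np.array([c[0],c[1],z])+r*d) for r in rs],np.float32)
        s=cv2.remap(img.astype(np.float32),uv[:,:1],uv[:,1:],cv2.INTER_LINEAR).ravel()
        g=s[10:]-s[:-10];i=g.argmin()
        if g[i]<-.25*img.max(): P.append(c[:2]+(rs[i]+.001)*d[:2])
    P=np.array(P)
    f=least_squares(lambda x:np.hypot(*(P-x).T)-R,c[:2],loss="soft_l1",f_scale=.0005)
    print(len(P),f.x.round(4),np.median(abs(f.fun)).round(5));return f.x
print("flange");fit(V,np.array([.5928,-.1872]),.134,.034,.046,.040,range(20,161,4))
print("glass");fit(org,T,T[2]-.0046+.027,.019,.029,.024,range(0,181,6))
E
python3 fit.py
```

```text
[ 0.59386566 -0.18469371  0.22776168]
flange
36 [ 0.592  -0.1869] 0.00015
glass
31 [ 0.594  -0.1884] 0.00057
```

>>> jog_arm --motion '[{"x": 0.12,"y": -0.12,"z": 1.5,"ax": 0,"ay": 0,"az": 0},{"x": 0,"y": 0,"z": 2.0,"ax": 0,"ay": 0,"az": 0},{"x": 0,"y": 0,"z": 1.3,"ax": 0,"ay": 0,"az": 0},{"x": 0,"y": 0,"z": 0,"ax": 0,"ay": 0,"az": 0},{"x": 0,"y": 0,"z": 0,"ax": 0,"ay": 0,"az": 0}]'

```text
time_s: 6.35
tool_pos: [0.5923, -0.1852, 0.1793]
tool_rot: [-180.0, -0.0, 92.3]
force: [-0.6, -0.4, -1.2]
grip_width: 0.0538
grasp_force: 40.0
```

```bash
python3 fit.py
```

```text
[ 0.59233179 -0.18524914  0.17933561]
flange
36 [ 0.592 -0.187] 0.00013
glass
31 [ 0.5925 -0.1889] 0.00057
```

```bash
cat >> fit.py <<'E'
for q in range(5):
    env.read_camera("wrist");o=env.get_obs();p=env.camera_params("wrist");E=p["extrinsics"]
    print(np.round(o["tool_pos"],4),(-E[:3,:3].T@E[:3,3]).round(4))
c=im[180:330,220:420]
cv2.imwrite("pics/w3.png",cv2.resize(c,(800,600),interpolation=cv2.INTER_CUBIC)[...,::-1])
for X in (T+[0,0,.0224],T+[0,.024,.0224],T+[.024,0,.0224],T+[-.024,0,.0224]): print((proj(p,X)-[220,180])*4)
E
python3 fit.py
```

```text
[ 0.59275344 -0.18557415  0.18005798]
flange
36 [ 0.5921 -0.187 ] 8e-05
glass
31 [ 0.5929 -0.1892] 0.00061
[ 0.593  -0.1858  0.1806] [ 0.5897 -0.1032  0.3429]
[ 0.593  -0.1858  0.1805] [ 0.5897 -0.1032  0.3429]
[ 0.5929 -0.1858  0.1804] [ 0.5896 -0.1032  0.3428]
[ 0.5928 -0.1858  0.1803] [ 0.5896 -0.1032  0.3426]
[ 0.5927 -0.1857  0.1801] [ 0.5895 -0.1031  0.3425]
[385.74699266 361.73411847]
[393.87242241 173.6827545 ]
[588.34392545 368.49955787]
[182.38870712 354.94325476]
```

View pics/w3.png

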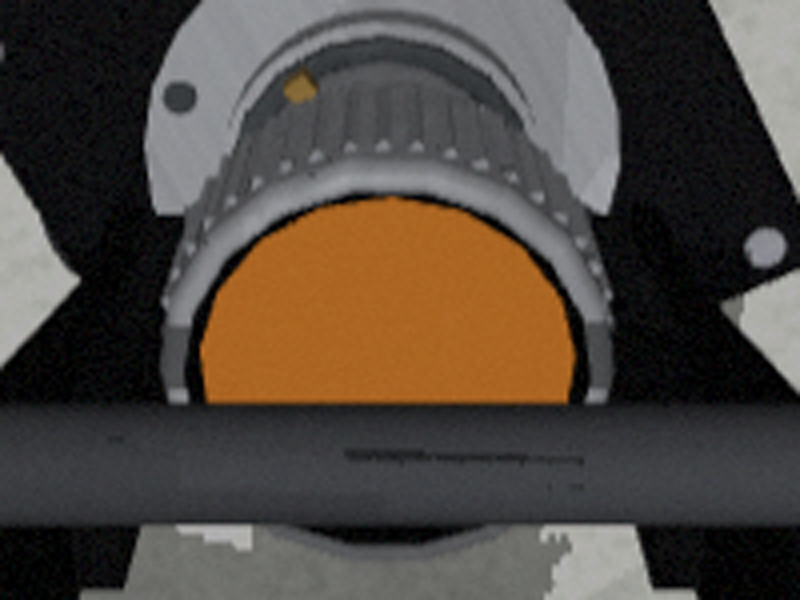

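The camera is on the near (+y) side. The collar hides some of the glass edge, so the glass fit is biased; corrected for that, cell and port agree within about 1 mm. One pin shows at (300,88) in the crop. Lowering until it touches the pins.

>>> jog_arm --motion '[{"x": -0.05,"y": -0.04,"z": 0.6,"ax": 0,"ay": 0,"az": 0},{"x": 0,"y": 0,"z": 0.6,"ax": 0,"ay": 0,"az": 0},{"x": 0,"y": 0,"z": 0.5,"ax": 0,"ay": 0,"az": 0},{"x": 0,"y": 0,"z": 0.3,"ax": 0,"ay": 0,"az": 0},{"x": 0,"y": 0,"z": 0,"ax": 0,"ay": 0,"az": 0}]'

```text
time_s: 7.2
tool_pos: [0.5917, -0.1861, 0.1588]
tool_rot: [-179.9, -0.0, 92.2]
force: [0.3, -0.7, -1.9]
grip_width: 0.0534
grasp_force: 40.0
```

>>> jog_arm --motion '[{"x": 0,"y": 0,"z": 0.2,"ax": 0,"ay": 0,"az": 0},{"x": 0,"y": 0,"z": 0.2,"ax": 0,"ay": 0,"az": 0},{"x": 0,"y": 0,"z": 0.2,"ax": 0,"ay": 0,"az": 0},{"x": 0,"y": 0,"z": 0,"ax": 0,"ay": 0,"az": 0},{"x": 0,"y": 0,"z": 0,"ax": 0,"ay": 0,"az": 0}]'

```text
time_s: 7.7
tool_pos: [0.5923, -0.1861, 0.1554]
tool_rot: [179.9, -0.0, 92.2]
force: [-2.8, 1.8, 6.9]
grip_width: 0.0535
grasp_force: 40.0
```

Contact on the pins at TCP z 0.1555. Pressing lightly and turning.

>>> jog_arm --motion '[{"x": 0,"y": 0,"z": 0.1,"ax": 0,"ay": 0,"az": 3},{"x": 0,"y": 0,"z": 0,"ax": 0,"ay": 0,"az": 3},{"x": 0,"y": 0,"z": 0,"ax": 0,"ay": 0,"az": 3},{"x": 0,"y": 0,"z": 0,"ax": 0,"ay": 0,"az": 3},{"x": 0,"y": 0,"z": 0,"ax": 0,"ay": 0,"az": 3}]'

```text
time_s: 8.2
tool_pos: [0.5928, -0.1875, 0.1553]
tool_rot: [179.8, 0.0, 77.1]
force: [-3.2, -0.7, 9.7]
grip_width: 0.0535
grasp_force: 40.0
```

>>> jog_arm --motion '[{"x": 0,"y": 0,"z": 0,"ax": 0,"ay": 0,"az": 3},{"x": 0,"y": 0,"z": 0,"ax": 0,"ay": 0,"az": 3},{"x": 0,"y": 0,"z": 0,"ax": 0,"ay": 0,"az": 3},{"x": 0,"y": 0,"z": 0,"ax": 0,"ay": 0,"az": 3},{"x": 0,"y": 0,"z": 0,"ax": 0,"ay": 0,"az": 3}]'

```text
time_s: 8.7
tool_pos: [0.593, -0.1874, 0.1553]
tool_rot: [179.8, -0.0, 62.1]
force: [-1.8, -1.4, 9.7]
grip_width: 0.0535
grasp_force: 40.0
```

>>> jog_arm --motion '[{"x": 0,"y": 0,"z": 0,"ax": 0,"ay": 0,"az": 3},{"x": 0,"y": 0,"z": 0,"ax": 0,"ay": 0,"az": 3},{"x": 0,"y": 0,"z": 0,"ax": 0,"ay": 0,"az": 3},{"x": 0,"y": 0,"z": 0,"ax": 0,"ay": 0,"az": 3},{"x": 0,"y": 0,"z": 0,"ax": 0,"ay": 0,"az": 3}]'

```text
time_s: 9.2
tool_pos: [0.5927, -0.1873, 0.1553]
tool_rot: [179.8, -0.1, 47.1]
force: [-2.5, 0.0, 10.1]
grip_width: 0.0535
grasp_force: 40.0
```

>>> jog_arm --motion '[{"x": 0,"y": 0,"z": 0,"ax": 0,"ay": 0,"az": 3},{"x": 0,"y": 0,"z": 0,"ax": 0,"ay": 0,"az": 3},{"x": 0,"y": 0,"z": 0,"ax": 0,"ay": 0,"az": 3},{"x": 0,"y": 0,"z": 0,"ax": 0,"ay": 0,"az": 3},{"x": 0,"y": 0,"z": 0,"ax": 0,"ay": 0,"az": 3}]'

```text
time_s: 9.7
tool_pos: [0.5926, -0.1875, 0.1553]
tool_rot: [179.9, -0.1, 32.1]
force: [-3.4, -0.7, 9.8]
grip_width: 0.0535
grasp_force: 40.0
```

>>> jog_arm --motion '[{"x": 0,"y": 0,"z": 0,"ax": 0,"ay": 0,"az": 3},{"x": 0,"y": 0,"z": 0,"ax": 0,"ay": 0,"az": 3},{"x": 0,"y": 0,"z": 0,"ax": 0,"ay": 0,"az": 3},{"x": 0,"y": 0,"z": 0,"ax": 0,"ay": 0,"az": 3},{"x": 0,"y": 0,"z": 0,"ax": 0,"ay": 0,"az": 3}]'

```text
time_s: 10.2
tool_pos: [0.5923, -0.1863, 0.1531]
tool_rot: [180.0, -0.1, 17.1]
force: [-0.4, 0.0, -1.4]
grip_width: 0.0532
grasp_force: 40.0
```

It dropped 2 mm and the force fell to zero, so the keyways are over the pins. Pushing home.

>>> jog_arm --motion '[{"x": 0,"y": 0,"z": 0.15,"ax": 0,"ay": 0,"az": 0},{"x": 0,"y": 0,"z": 0.15,"ax": 0,"ay": 0,"az": 0},{"x": 0,"y": 0,"z": 0,"ax": 0,"ay": 0,"az": 0},{"x": 0,"y": 0,"z": 0,"ax": 0,"ay": 0,"az": 0},{"x": 0,"y": 0,"z": 0,"ax": 0,"ay": 0,"az": 0}]'

```text
time_s: 10.7
tool_pos: [0.5922, -0.186, 0.1499]
tool_rot: [-180.0, -0.0, 17.3]
force: [-1.3, 0.3, 2.4]
grip_width: 0.0536
grasp_force: 40.0
```

>>> jog_arm --motion '[{"x": 0,"y": 0,"z": 0.2,"ax": 0,"ay": 0,"az": 0},{"x": 0,"y": 0,"z": 0.2,"ax": 0,"ay": 0,"az": 0},{"x": 0,"y": 0,"z": 0.1,"ax": 0,"ay": 0,"az": 0},{"x": 0,"y": 0,"z": 0,"ax": 0,"ay": 0,"az": 0},{"x": 0,"y": 0,"z": 0,"ax": 0,"ay": 0,"az": 0}]'

```text
time_s: 11.2
tool_pos: [0.5922, -0.1861, 0.1465]
tool_rot: [-180.0, -0.1, 17.3]
force: [-4.9, 2.4, 13.8]
grip_width: 0.0538
grasp_force: 40.0
```

>>> jog_arm --motion '[{"x": 0,"y": 0,"z": 0.15,"ax": 0,"ay": 0,"az": 0},{"x": 0,"y": 0,"z": 0.1,"ax": 0,"ay": 0,"az": 0},{"x": 0,"y": 0,"z": 0,"ax": 0,"ay": 0,"az": 0},{"x": 0,"y": 0,"z": 0,"ax": 0,"ay": 0,"az": 0},{"x": 0,"y": 0,"z": 0,"ax": 0,"ay": 0,"az": 0}]'

```text
time_s: 11.7
tool_pos: [0.5923, -0.186, 0.1464]
tool_rot: [-179.9, -0.1, 17.3]
force: [-11.0, 5.1, 27.3]
grip_width: 0.0532
grasp_force: 40.0
```

>>> jog_arm --motion '[{"x": 0,"y": 0,"z": 0,"ax": 0,"ay": 0,"az": 0},{"x": 0,"y": 0,"z": 0,"ax": 0,"ay": 0,"az": 0},{"x": 0,"y": 0,"z": 0,"ax": 0,"ay": 0,"az": 0},{"x": 0,"y": 0,"z": 0,"ax": 0,"ay": 0,"az": 0},{"x": 0,"y": 0,"z": 0,"ax": 0,"ay": 0,"az": 0}]'

```text
time_s: 12.2
tool_pos: [0.5923, -0.1861, 0.1464]
tool_rot: [-179.9, -0.1, 17.3]
force: [-10.6, 5.0, 27.5]
grip_width: 0.0533
grasp_force: 40.0
```

Run:
```python
from h import *
b=env.read_camera("side");w=env.read_camera("wrist")
cv2.imwrite("pics/end.png",np.hstack([cv2.resize(b[160:280,310:470],(400,300)),cv2.resize(w,(400,300))])[...,::-1])
```

```text
(no output)
```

View pics/end.png

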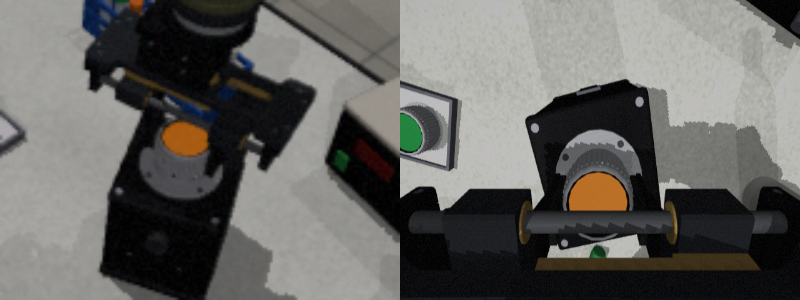

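The cell sits squarely on the flange at (185,150) with the fingers on the collar. It stopped dead at z 0.1464 with 27 N of push, 8.9 mm below where it rested on the pins, which means fully home. Handing in.

```bash
python3 -c "
from cell import env
print(env.sign_off())"
```

```text
the job is handed in; nothing more can be done
None
```

The amber cell is keyed over the pins and pushed fully home (8.9 mm below its rest on the pins), held there with a 40 N grip and about 27 N of push. The job is handed in, but no verdict came back.

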